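# Load a cuvette strip into the blood analyser

## Task

Get the small blood analyser ready for its next test: swing its metal rail well clear of the channel, take the cuvette strip with the teal foil from the slanted stand and load it, tail first against the orange spring follower under the housing, then nose down in front of the reader head, until it lies flat on the channel floor; let go so that the spring holds its black nose against the reader. Then swing the rail fully closed over it. Leave the amber strip in the stand, and do not disturb the specimen cup, the gel bottle or the carton.

Things in the scene. Friction and masses are not known exactly. Their poses are not given: they have to be found in the camera images.
- analyser: white bench analyser, teal stripe, fixed base 195 x 84 x 30 mm (x -90 to 105 mm). Origin under it, on the channel's centre line; x along the channel, from the tail (white housing with display) to the nose (grey reader head); z up. The channel floor is the deck, 30 mm up. It is 98 mm long from housing to reader, so a 110 mm strip must go in tilted, tail under the housing
- seat (a point): point on the channel floor under the middle of a fully loaded strip (x = +20 mm, 30 mm up, in the analyser's frame; analyser's axes). Guide walls 21 mm apart, flared, 14 mm high stand beside the strip's ends only (analyser's x -23 to -8 and 48 to 75 mm); between them the deck is free for fingers
- follower_face (a point): middle of the front face of the orange follower block (22 wide, 28 mm high, 16 deep) in the channel
- follower (a joint): travel of the follower towards the tail, m: 0 (out, its face at x = -15 mm in the analyser's frame, 8 mm before the mouth) to 0.038; spring about 3.6 N at 0, 6 N at 0.020 (a loaded strip), 8 N at the end
- rail (a joint): angle of the flat metal rail about its upright pivot pin, rad: 0 closed over the channel, grows as its free end swings to the analyser's -y side, up to 1.9; stays where it is left (stiff: about 0.6 N at the knob). Rail 20 mm wide, 5 thick, underside 26 mm above the channel floor, 101 mm from pin to free end; a loaded strip passes 4 mm under it
- rail_knob (a point): middle height of the black upright knob (14 mm across, 22 mm high, its foot on the rail) near the rail's free end, 87 mm from the pin; the point lies 42 mm above the channel floor
- rail_pivot (a point): pivot pin of the rail, above the reader head, x = +87 mm in the analyser's frame, at the rail's mid thickness
- stand: light grey slanted stand, 112 x 92 mm, 85 mm high, fixed. Origin under its middle; x towards its high edge, slope 35 degrees (0.611 rad) from level. Two grooves up the slope at y = +27 and -27 mm hold one strip each, tail down against a 14 mm lip, nose up; ribs 5 mm high beside the strip's ends only, so at its middle fingers can reach to 5 mm from the slope
- strip_teal: cuvette strip with teal foil and black nose, 110 long x 18 wide x 22 mm high, about 60 g. Origin in the middle of its underside; x from tail to black nose, z out of the foil. It starts in one of the two grooves, lying on the slope. Let go above the channel floor, it stays there, clamped by the spring: put it right down first
- strip_amber: the same kind of strip with amber foil, in the other groove; to be left there
- cup: specimen cup with orange lid, 58 mm across, 66 mm high, on the +y side of the analyser's nose end; origin under its middle; leave alone
- gel: pump bottle of hand gel, 68 x 78 mm, 196 mm high, behind the stand's high edge; origin under its middle; leave alone
- wipes: blue and white carton of wipes, 55 x 100 x 45 mm; origin under its middle; leave alone
- nose (a point): point on the strip's underside edge at the black nose of the teal strip, 55 mm from its origin
- nose_seat (a point): where the nose point lies when the strip is fully loaded: on the floor at the foot of the reader head's flat face (x = +75 mm in the analyser's frame). The reader head is 64 mm wide, 25 mm high above the floor, 28 mm deep
- mouth (a point): middle of the housing's mouth at floor height (x = -23 mm in the analyser's frame). The housing reaches from here to x = -85 mm; inside 26 mm wide and 36 mm high, outside 52 mm wide and 40 mm high above the floor. Beside it on the +y side stands the rail's stop: 31 mm high, x -21 to -11, y 11.5 to 17.5 mm

How it is judged:
By the outcome, as a careful person would: the job done as asked, in the order asked, and still so for the second after the job is handed in, with the robot touching nothing.
It also fails if it takes over 67 s, if anything falls off the work surface, if the arm or the gripper's body presses on something with over 40 N, if the wrist force passes 120 N, or if a joint passes its speed limit or range.

## Robot

A 6-joint arm with a two-finger parallel gripper is mounted at the origin on a cart in front of the work surface, level with it; the furniture and walls round the work are solid. World frame = base frame: x ahead of the robot, y to its left, z up, the work surface at z = 0. Lengths are in m, angles in rad, forces in N, time in s.
With the tool pointing down it reaches from about 0.3 to 0.775 m from the base axis. Payload 14.6 kg.
Tool frame: the origin (TCP) lies on the centre line of the jaws, within the pads' length; the fingertips stand ahead of it and the grasp point (between the pads) lies 8 mm behind it (manip.tip_extent is the z of the fingertips in the tool frame, in m); z points along the fingers, y is the line along which they close (so a half turn about z gives the same grasp; the last joint's range is limited). The gripper opens to 85 mm and grips with 20 to 120 N. Pads are 22 mm wide; open, the fingers measure 114 mm over their backs; the gripper's body (76 mm by 85 mm) begins 54 mm behind the grasp point. The pads swing forward as they close: fully open they stand 13 mm farther back than shut.
Start: joints at [-1.284, 0.3, 1.521, -0, 1.321, -0.067], TCP at [0.191, -0.516, 0.242] pointing down, gripper open.
Joint ranges: [-3.03, 3.03], [-0.79, 2.21], [0.23, 2.52], [-1.04, 4.18], [0, 3.07], [-2.55, 2.55]. Speed limits (rad/s): [2.22, 2.22, 2.57, 3.14, 3.14, 3.14].

## Interface

Orientations are given as [roll, pitch, yaw] about the fixed x, y, z axes, in that order (R = Rz(yaw) Ry(pitch) Rx(roll)).
In Python, from plant import manip gives the robot as it stands. The module is installed in compiled form; this text tells all that it offers.
- The arm moves only by the tool step_arm, never from a script. Its argument "series" is one flat list of numbers, 5 for each row, row after row: the shift along the tool's x, y, z in units of 30 mm (1.0 is 30 mm), then the turn about the tool's z in rad, then the opening, from 0 (shut) to 1 (fully open). In form: [tx, ty, tz, spin, grip, tx, ty, tz, spin, grip, ...]. A call has 1 to 10 rows; each row shifts and turns the commanded pose from where the row before left it, along the tool's axes as they then stand; what a row does not reach is not made up. A row lasts 1/8 s, in which the tool goes at most 62.5 mm and 10.7 degrees, less where a joint would pass 70% of its speed; a pose out of reach is approached as far as the arm can. A call is refused whole if a number of a shift passes 1 or a number of a turn 0.188, either way. A call with a gripper value outside its range is refused whole. The fingers move at their own pace and stop on an object; "grip_force" is the grip in N (left out, the last holds). Time passes only in rows, so rows that do not move let the fingers close. It gives the time, the measured TCP pose, the force, the opening and the grip force at its end, in the units of the state.
- manip.read_state(): the state, without advancing time (a new reading comes with each control period).
- manip.camera(name): name is "side" or "top" or "wrist"; returns (picture, depth): 480x640x3 uint8, red, green, blue; 480x640 float32, m along the optical axis (not along the pixel's ray), 0 where there is no reading.
- manip.camera_info(name): a dict with "fov_y" (degrees; the focal length in pixels is half the picture's height over the tangent of half this angle, whatever the lens; pixels are square), "cx", "cy" (the principal point, pixels), "R" (3x3) and "t" (3): a world point X has camera coordinates R X + t. Camera axes: x right, y down, z forward; pixel columns grow to the right and rows downward; lengths in m; the calibration is good to about 2 mm. A picture is of the moment at which its call begins: read the wrist's pose just before it. camera_info takes no time and is no camera call; for the wrist camera it gives the pose at the moment of the call.
- manip.close_job(): hands the job in; it is judged then, once.
Trained networks look in the newest picture that a camera, given by its name, has taken for a name from the list of things; names that differ only in an ending like _2 or _b are one class to them, and where a whole thing is asked for, a point or a joint stands for the part that bears it (a point fixed in the world has none). Each returns a list of dicts, best first, with "conf" (0 to 1); they miss things now and then, are a little off and sometimes report something else, mostly with a low value. They report only what shows in the picture. A call takes as long as a camera call.
- manip.masks_of(query, camera): "region" (480x640 bool, what is visible of it) and "bbox" ([left, top, right, bottom] in pixels, round what is visible of it).
- manip.mark_of(query, camera): "centre" ([column, row] in pixels: a listed point, or the origin of a listed thing).
The state is a dict: "t": time; "q": joint angles; "qvel": joint speeds; "joint_torque": joint torques, N m; "tool_pos": TCP position; "tcp_rot": TCP orientation; "contact_force": force on the tool from outside, world axes, zero at the start; "wrist_torque": the same for the moment, N m; "gripper_width": finger opening in m; "finger_force": force on a finger pad.
Only numpy, scipy, OpenCV 4.12 (cv2) and the standard library are available. Lean on these libraries where they do the work, as an engineer would, in place of code of your own. Each camera call takes 0.05 s, during which the arm holds its last target. There are 200 camera calls.

## Working session

There is one attempt and no reset: what is moved stays moved. The work goes in short steps, Python scripts to look and compute and a tool call to move; the robot and the scene stay as the last step left them, time stands still between calls to the robot, and variables do not carry over. Pictures are saved under pics/ and viewed, at most 12 in all, crops included, and the job is handed in when it is done.

Besides the shell and the picture viewer there is one more tool, called after "Call:" in YAML: its name, and indented under it one key for each argument. step_arm: Moves the arm, as the interface text tells. Its arguments: {"type":"object","properties":{"series":{"type":"array"},"grip_force":{"type":"number"}},"required":["series"]}

```bash
mkdir -p pics
cat > h.py <<'E'
import numpy as np, cv2
from plant import manip
def K(n):
    i=manip.camera_info(n); f=240/np.tan(np.radians(i["fov_y"])/2); return i,f
def ray(n,px,i=None):
    i,f=K(n); R=np.array(i["R"]);t=np.array(i["t"])
    d=R.T@np.array([(px[0]-i["cx"])/f,(px[1]-i["cy"])/f,1.]); return -R.T@t,d
def atz(n,px,z):
    o,d=ray(n,px); return o+d*(z-o[2])/d[2]
def atd(n,px,dep):
    o,d=ray(n,px); return o+d*dep
def proj(n,X):
    i,f=K(n); c=np.array(i["R"])@np.array(X)+np.array(i["t"]); return [i["cx"]+f*c[0]/c[2],i["cy"]+f*c[1]/c[2]]
def cloud(n,dep,mask=None):
    i,f=K(n); m=(dep>0) if mask is None else (mask&(dep>0)); v,u=np.nonzero(m); d=dep[v,u]
    C=np.stack([(u-i["cx"])/f*d,(v-i["cy"])/f*d,d],1); return (C-np.array(i["t"]))@np.array(i["R"])
def save(n,im): cv2.imwrite(f"pics/{n}.png",im[:,:,::-1])
E
python3 - <<'E'
from h import *
np.set_printoptions(precision=4,suppress=True)
print(manip.tip_extent, manip.read_state())
ims=[]
for n in("top","side"):
    im,d=manip.camera(n); np.save(n+".npy",d); save(n,im)
    print(n,K(n))
    for q in["analyser","seat","follower_face","rail_knob","rail_pivot","stand","strip_teal","strip_amber","nose","nose_seat","mouth","cup","gel","wipes"]:
        r=manip.mark_of(q,n)
        for x in r[:2]:
            c=x["centre"];u,v=int(round(c[0])),int(round(c[1]))
            dd=d[min(max(v,0),479),min(max(u,0),639)]
            print(q,np.round(c,1),round(x["conf"],2),atd(n,c,dd) if dd>0 else None)
E
```

```text
0.011 {'t': 0.0, 'q': array([-1.2836,  0.3005,  1.5216,  0.    ,  1.3207, -0.0666]), 'qvel': array([ 0.0003,  0.0012, -0.0005, -0.0004, -0.0009,  0.0018]), 'joint_torque': array([  0.0015, -54.3509, -36.1788,   0.    ,   0.0041,  -0.    ]), 'tool_pos': array([ 0.1905, -0.5157,  0.2417]), 'tcp_rot': array([-3.1405, -0.0001,  0.3538]), 'contact_force': array([-0.2187,  1.0209,  0.2441]), 'wrist_torque': array([0.0411, 0.0047, 0.0383]), 'finger_force': 0.0, 'gripper_width': 0.0854149957805495}
top ({'fov_y': 43.467874778803306, 'cx': 317.77798473365533, 'cy': 240.06699485873366, 'R': array([[ 0.0261, -0.9997,  0.0038],
       [-0.9907, -0.0263, -0.1335],
       [ 0.1335, -0.0002, -0.991 ]]), 't': array([-0.2173,  0.518 ,  1.149 ])}, np.float64(602.0550930227818))
analyser [301.2 221.7] 0.57 [ 0.5605 -0.1697  0.0276]
analyser [300.2 214.5] 0.36 [ 0.574  -0.1674  0.0327]
seat [304.6 212.2] 0.6 [ 0.5735 -0.1767  0.0627]
follower_face [295.5 226.6] 0.5 [ 0.5458 -0.1597  0.0566]
follower_face [299.  212.8] 0.36 [ 0.5775 -0.1649  0.0322]
rail_knob [312.9 216.8] 0.71 [ 0.5616 -0.1931  0.0815]

[... 1311 characters left out ...]
.0095  0.0355]
follower_face [323.  237.1] 0.51 [ 0.5426 -0.1761  0.0552]
rail_knob [333.8 235.1] 0.7 [ 0.5608 -0.1989  0.0734]
rail_pivot [372.4 230.8] 0.88 [ 0.6415 -0.1699  0.0606]
stand [330.3 320. ] 0.66 [ 0.5313 -0.4051  0.0418]
strip_teal [329.5 311.1] 0.79 [ 0.5307 -0.3973  0.0542]
strip_amber [334.2 294.7] 0.7 [ 0.5451 -0.3431  0.0441]
nose [355.6 295.7] 0.76 [ 0.5738 -0.3905  0.0779]
nose [317.9 244.3] 0.35 [ 0.5315 -0.1874  0.0463]
nose_seat [364.8 246.2] 0.77 [ 0.6247 -0.1869  0.0362]
mouth [316.9 241.8] 0.58 [ 0.5291 -0.1914  0.0549]
cup [365.9 235.2] 0.6 [ 0.626  -0.1847  0.0606]
gel [394.3 345.6] 0.77 [ 0.6271 -0.461   0.0299]
wipes [257.3 205.2] 0.93 [ 0.4142 -0.007   0.037 ]
```

Run:
```python
import cv2,numpy as np
a=cv2.imread("pics/top.png")[140:340,150:480];b=cv2.imread("pics/side.png")[170:400,210:460]
a=cv2.resize(a,None,fx=2.2,fy=2.2);b=cv2.resize(b,None,fx=2.4,fy=2.4)
print(a.shape,b.shape)
cv2.imwrite("pics/a1.png",a);cv2.imwrite("pics/b1.png",b)
```

```text
(440, 726, 3) (552, 600, 3)
```

View pics/a1.png

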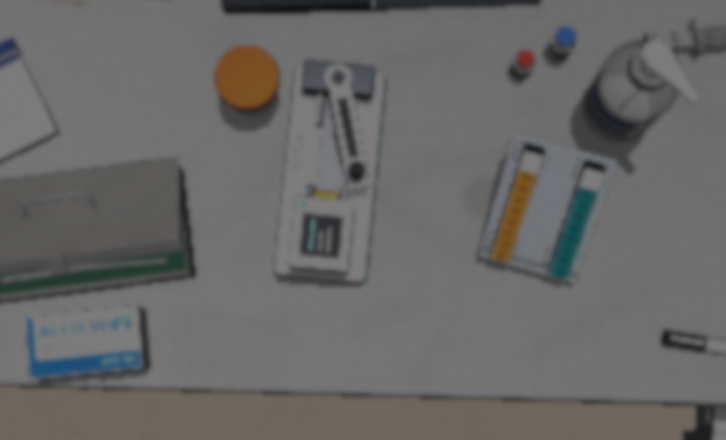

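View pics/b1.png

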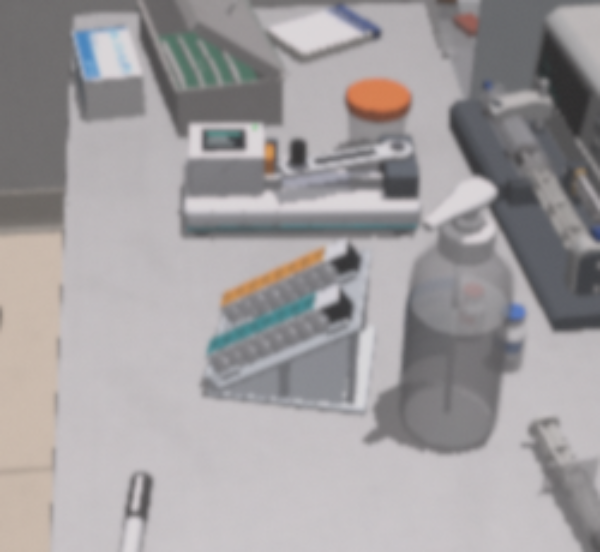

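```bash
cat > fit.py <<'E'
from h import *
np.set_printoptions(precision=4,suppress=True)
def rect(P):
    (c,s,a)=cv2.minAreaRect(P[:,:2].astype(np.float32)); b=cv2.boxPoints((c,s,a)); 
    e=[b[1]-b[0],b[2]-b[1]]; l=max(e,key=lambda v:np.linalg.norm(v)); l=l if l[0]>0 else -l
    return np.array(c),sorted(s),np.arctan2(l[1],l[0])
if __name__=="__main__":
  for n in("top","side"):
    d=np.load(n+".npy"); im=cv2.imread(f"pics/{n}.png")
    for q in("analyser","stand","strip_teal","strip_amber","rail"):
        r=manip.masks_of(q,n)
        if not r: print(n,q,"none");continue
        m=r[0]["region"]; P=cloud(n,d,cv2.erode(m.astype(np.uint8),np.ones((2,2)))>0)
        print(n,q,round(r[0]["conf"],2),r[0]["bbox"],m.sum(),"z pct",np.percentile(P[:,2],[2,25,50,75,98]))
        if q=="analyser":
            D=P[(P[:,2]<.036)&(P[:,2]>.02)]; print(" deck",rect(D), np.median(D[:,2]))
        else: 
            print(" rect",rect(P),"mean",P.mean(0))
            if q!="rail":
                M=P-P.mean(0);u,s,vt=np.linalg.svd(M,full_matrices=False);print(" svd",vt,s/np.sqrt(len(P)))
E
python3 fit.py
```

```text
top analyser 0.78 [274.1, 167.4, 321.3, 271.0] 4153 z pct [0.0239 0.0298 0.035  0.0641 0.0742]
 deck (array([ 0.565 , -0.1667]), [0.08151587843894958, 0.1910955011844635], np.float32(-0.07213425)) 0.029910698376357663
top stand 0.63 [365.0, 203.0, 429.0, 271.5] 1675 z pct [0.0117 0.0266 0.0453 0.0634 0.0782]
 rect (array([ 0.5387, -0.3648]), [0.10157739371061325, 0.11457745730876923], np.float32(-0.25753677)) mean [ 0.5399 -0.358   0.0453]
 svd [[-0.8056  0.2075 -0.555 ]
 [ 0.2401  0.9706  0.0143]
 [ 0.5416 -0.1218 -0.8317]] [0.0362 0.0246 0.0049]
top strip_teal 0.71 [398.4, 215.6, 423.0, 266.3] 538 z pct [0.0328 0.0493 0.0654 0.0803 0.0917]
 rect (array([ 0.5239, -0.3841]), [0.017271623015403748, 0.0958014577627182], np.float32(-0.2636277)) mean [ 0.5237 -0.384   0.0642]
 svd [[-0.8069  0.2179 -0.549 ]
 [ 0.229   0.9722  0.0492]
 [-0.5444  0.086   0.8344]] [0.0323 0.0048 0.0027]
top strip_amber 0.87 [374.7, 205.4, 396.9, 255.7] 543 z pct [0.0327 0.0495 0.0651 0.0801 0.0925]
 rect (array([ 0.5387, -0.333 ]), [0.01990848407149315, 0.09782874584197998], np.float32(-0.2538274)) mean [ 0
[... 1118 characters left out ...]
 0.5262 -0.3925  0.0573]
 svd [[-0.8033  0.1921 -0.5637]
 [-0.4695  0.378   0.7979]
 [ 0.3664  0.9056 -0.2135]] [0.0313 0.0068 0.0032]
side strip_amber 0.72 [302.0, 271.2, 363.0, 301.8] 841 z pct [0.0244 0.0418 0.0586 0.0734 0.0882]
 rect (array([ 0.5393, -0.3377]), [0.018806885927915573, 0.09622275084257126], np.float32(-0.22307643)) mean [ 0.5397 -0.3404  0.0576]
 svd [[-0.8029  0.1896 -0.5652]
 [-0.473   0.3746  0.7975]
 [-0.3629 -0.9076  0.211 ]] [0.0313 0.0065 0.0031]
side rail 0.58 [325.4, 226.0, 383.2, 247.1] 514 z pct [0.03   0.0587 0.06   0.0617 0.0809]
 rect (array([ 0.6131, -0.1548]), [0.09898529946804047, 0.13301916420459747], np.float32(1.2621167)) mean [ 0.5988 -0.1861  0.0605]
```

```bash
cat > plan.py <<'E'
import numpy as np,sys
from plant import manip
def rows(targets,start=None):
    """targets: (x,y,z,yaw,grip[,n]) ; prints rows; rounding is carried over"""
    s=manip.read_state(); p=np.array(s["tool_pos"]);yaw=s["tcp_rot"][2]
    if start is not None: p=np.array(start[:3]);yaw=start[3]
    out=[]
    for T in targets:
        tgt=np.array(T[:3]);dy=(T[3]-yaw+np.pi)%(2*np.pi)-np.pi
        n=T[5] if len(T)>5 else max(1,int(np.ceil(max(np.linalg.norm(tgt-p)/.0295,abs(dy)/.18))))
        for k in range(n):
            d=(tgt-p)/(n-k); c,si=np.cos(yaw),np.sin(yaw)
            t=np.round(np.array([c*d[0]+si*d[1],si*d[0]-c*d[1],-d[2]])/.03,2)
            w=round(((T[3]-yaw+np.pi)%(2*np.pi)-np.pi)/(n-k),3)
            p=p+np.array([c*t[0]+si*t[1],si*t[0]-c*t[1],-t[2]])*.03; yaw+=w
            out.append([*t,w,T[4]])
    for i in range(0,len(out),10): print("; ".join(",".join(f"{v:g}" for v in r) for r in out[i:i+10]))
    print("rows",len(out),"end",np.round(p,4),round(yaw,4))
E
python3 - <<'E'
from plan import *
i=manip.camera_info("wrist");R=np.array(i["R"]);t=np.array(i["t"]);print(-R.T@t,R,i["fov_y"],manip.read_state()["t"])
rows([(0.50,-0.19,0.23,0.26,1)])
E
```

```text
[ 0.26437026 -0.48897406  0.37326286] [[ 3.46545111e-01 -9.38033192e-01  4.65953981e-04]
 [-8.93232438e-01 -3.29842250e-01  3.05515795e-01]
 [-2.86430265e-01 -1.06291211e-01 -9.52186894e-01]] 59.00100204707394 2.0
0.84,-0.41,0.03,-0.006,1; 0.84,-0.42,0.03,-0.006,1; 0.83,-0.42,0.02,-0.006,1; 0.83,-0.43,0.03,-0.006,1; 0.83,-0.43,0.02,-0.006,1; 0.83,-0.44,0.03,-0.006,1; 0.82,-0.44,0.02,-0.006,1; 0.82,-0.45,0.03,-0.006,1; 0.82,-0.45,0.02,-0.006,1; 0.82,-0.46,0.03,-0.006,1
0.81,-0.46,0.02,-0.006,1; 0.81,-0.47,0.03,-0.006,1; 0.81,-0.48,0.02,-0.005,1; 0.81,-0.48,0.03,-0.006,1; 0.8,-0.48,0.02,-0.005,1; 0.81,-0.49,0.03,-0.006,1
rows 16 end [ 0.5001 -0.1899  0.23  ] 0.2598
```

Call:
step_arm:
  series: [0.84,-0.42,0.03,-0.006,1,0.84,-0.42,0.03,-0.006,1,0.83,-0.42,0.02,-0.006,1,0.83,-0.43,0.03,-0.006,1,0.83,-0.43,0.02,-0.006,1,0.83,-0.44,0.03,-0.006,1,0.82,-0.44,0.02,-0.006,1,0.82,-0.45,0.03,-0.006,1,0.82,-0.45,0.02,-0.006,1,0.82,-0.46,0.03,-0.006,1]

```text
t: 3.25
tool_pos: [0.373, -0.3015, 0.2346]
tcp_rot: [3.141, -0.0, 0.414]
contact_force: [-0.0, -0.3, 0.2]
gripper_width: 0.0857
finger_force: 0.0
```

Call:
step_arm:
  series: [0.81,-0.46,0.02,-0.006,1,0.81,-0.47,0.03,-0.006,1,0.81,-0.48,0.02,-0.005,1,0.81,-0.48,0.03,-0.006,1,0.8,-0.48,0.02,-0.005,1,0.81,-0.49,0.03,-0.006,1,0,0,0,0,1,0,0,0,0,1]

```text
t: 4.25
tool_pos: [0.469, -0.1642, 0.23]
tcp_rot: [3.141, 0.0, 0.448]
contact_force: [-0.3, 0.5, -0.3]
gripper_width: 0.0855
finger_force: 0.0
```

```bash
cat > look.py <<'E'
from fit import *
import sys
def look(name,marks=()):
    s=manip.read_state(); im,d=manip.camera("wrist"); np.save(name+".npy",d); save(name,im)
    print(s["t"],s["tool_pos"],s["tcp_rot"],s["contact_force"])
    for q in marks:
        for x in manip.mark_of(q,"wrist")[:1]:
            c=x["centre"];u,v=[int(np.clip(round(c[k]),0,[639,479][k])) for k in (0,1)]
            print(q,np.round(c,1),round(x["conf"],2),atd("wrist",c,d[v,u]))
    return im,d
E
python3 - <<'E'
from look import *
im,d=look("w1",["seat","follower_face","rail_knob","rail_pivot","nose_seat","mouth","analyser"])
P=cloud("wrist",d); print("all",len(P))
for q in("analyser","rail"):
    r=manip.masks_of(q,"wrist")
    if r:
        P=cloud("wrist",d,cv2.erode(r[0]["region"].astype(np.uint8),np.ones((3,3)))>0); print(q,r[0]["conf"],r[0]["bbox"])
        if q=="analyser":
            D=P[(P[:,2]<.034)&(P[:,2]>.026)]; print(rect(D),np.median(D[:,2]))
            D=P[(P[:,2]<.074)&(P[:,2]>.066)]; print("housing",rect(D),np.median(D[:,2]),len(D))
        else: print(rect(P),np.percentile(P[:,2],[2,50,98]))
E
```

```text
4.25 [ 0.469  -0.1642  0.23  ] [3.1415 0.0001 0.4478] [-0.2553  0.5095 -0.2889]
seat [381.3  72.4] 0.63 [ 0.5793 -0.1658  0.0307]
follower_face [364.5 113.9] 0.67 [ 0.5484 -0.1683  0.0303]
rail_knob [413.6 111.6] 0.62 [ 0.5616 -0.1894  0.0835]
nose_seat [381.   72.4] 0.72 [ 0.5794 -0.1654  0.0307]
mouth [352.6 123.6] 0.57 [ 0.5387 -0.1592  0.07  ]
analyser [364.4  91.8] 0.91 [ 0.5624 -0.1604  0.0312]
all 306029
analyser 0.9 [265.6, 0.0, 495.2, 224.9]
(array([ 0.5653, -0.1655]), [0.08219867944717407, 0.18542876839637756], np.float32(-0.07182937)) 0.029544974917874292
housing (array([ 0.5235, -0.1631]), [0.05246046185493469, 0.09272512048482895], np.float32(-0.078245185)) 0.06980114334796206 6771
rail 0.69 [388.0, 0.0, 456.8, 136.1]
(array([ 0.5917, -0.188 ]), [0.027311967685818672, 0.08389882743358612], np.float32(0.21940708)) [0.059  0.0608 0.0829]
```

View pics/w1.png

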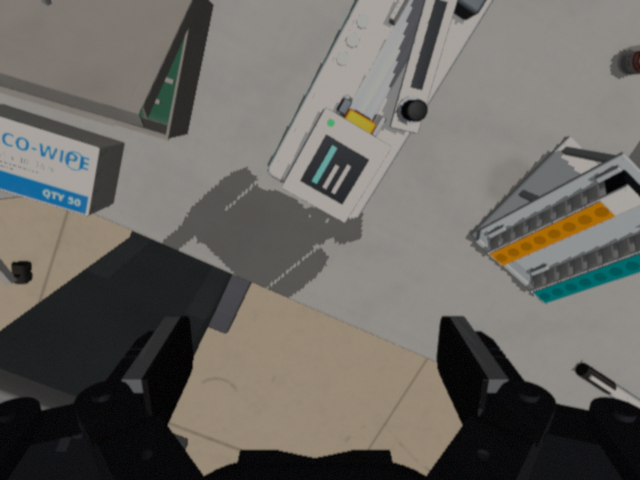

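```bash
sed -i 's/w=round(((T\[3\]-yaw/w=round(-((T[3]-yaw/; s/yaw+=w/yaw-=w/' plan.py
cat > geo.py <<'E'
import numpy as np
PSI=-0.075; O=np.array([0.5578,-0.1655]); PIV=O+.087*np.array([np.cos(PSI),np.sin(PSI)])
def A(x,y=0): c,s=np.cos(PSI),np.sin(PSI); return O+np.array([c*x-s*y,s*x+c*y])
def knob(th,r=.087): a=PSI+th; return PIV-r*np.array([np.cos(a),np.sin(a)]),a
E
python3 - <<'E'
from plan import *; from geo import *
k,a=knob(.32);T=[(*k,0.12,a,.5),(*k,.076,a,.45)]
rows(T)
E=(*k,.076,a)
for n in (1,): rows([(*knob(th)[0],.076,knob(th)[1],.25,1) for th in np.linspace(.32,1.70,11)[1:]],start=E)
E
```

```text
0.46,0.44,0.73,0.041,0.5; 0.48,0.42,0.73,0.04,0.5; 0.5,0.4,0.74,0.041,0.5; 0.51,0.38,0.73,0.04,0.5; 0.53,0.35,0.74,0.041,0.5; -0,0,0.73,-0,0.45; -0,0,0.73,-0,0.45
rows 7 end [ 0.5602 -0.1931  0.0761] 0.2446
0.03,0.4,-0,-0.138,0.25; 0.03,0.4,-0,-0.138,0.25; 0.02,0.4,-0,-0.138,0.25; 0.03,0.4,-0,-0.138,0.25; 0.03,0.39,-0,-0.138,0.25; 0.03,0.4,-0,-0.138,0.25; 0.02,0.4,-0,-0.138,0.25; 0.03,0.4,-0,-0.138,0.25; 0.03,0.4,-0,-0.138,0.25; 0.03,0.4,-0,-0.138,0.25
rows 10 end [ 0.6493 -0.2588  0.076 ] 1.625
```

Call:
step_arm:
  series: [0.46,0.44,0.73,0.041,0.5,0.48,0.42,0.73,0.041,0.5,0.5,0.4,0.74,0.041,0.5,0.51,0.38,0.73,0.041,0.5,0.53,0.35,0.74,0.041,0.5,0,0,0.73,0,0.5,0,0,0.73,0,0.5,0,0,0,0,0.25,0,0,0,0,0.25]
  grip_force: 20

```text
t: 5.88
tool_pos: [0.5606, -0.1932, 0.077]
tcp_rot: [3.141, -0.001, 0.243]
contact_force: [-0.2, -0.2, 1.3]
gripper_width: 0.0212
finger_force: 0.0
```

Run:
```python
from look import *
im,d=look("w2",["rail_knob"])
```

```text
5.875 [ 0.5606 -0.1932  0.077 ] [ 3.1409 -0.0009  0.2427] [-0.2166 -0.1565  1.2654]
rail_knob [308.2 321.7] 0.87 [ 0.5691 -0.1892  0.0826]
```

View pics/w2.png

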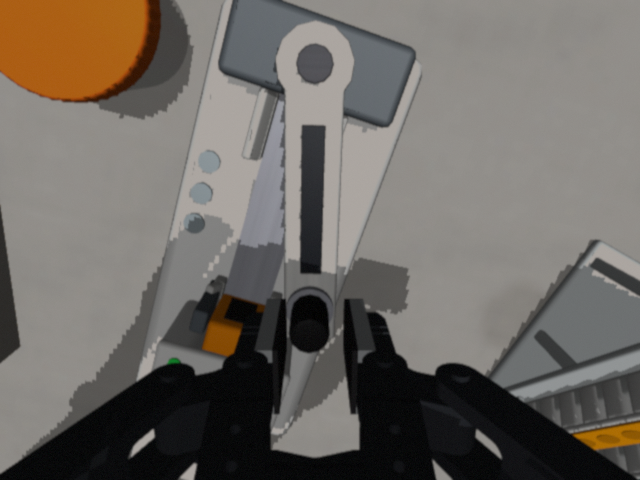

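Call:
step_arm:
  series: [0.03,0.4,0,-0.138,0.25,0.03,0.4,0,-0.138,0.25,0.03,0.4,0,-0.138,0.25,0.03,0.4,0,-0.138,0.25,0.03,0.4,0,-0.138,0.25,0.03,0.4,0,-0.138,0.25,0.03,0.4,0,-0.138,0.25,0.03,0.4,0,-0.138,0.25,0.03,0.4,0,-0.138,0.25,0.03,0.4,0,-0.138,0.25]

```text
t: 7.22
tool_pos: [0.6503, -0.259, 0.077]
tcp_rot: [3.141, 0.001, 1.627]
contact_force: [-0.4, 0.9, 0.4]
gripper_width: 0.0215
finger_force: 0.5
```

Run:
```python
from look import *; from geo import *; from plan import rows
print("pivot from w2 px: est PIV",PIV)
s=manip.read_state();print(s["t"],s["tool_pos"],s["tcp_rot"],s["contact_force"])
# lift, then view point behind channel
c=A(-.055); rows([(*s["tool_pos"][:2],.15,s["tcp_rot"][2],.5),(*c,.2,PSI,.8)])
```

```text
pivot from w2 px: est PIV [ 0.6446 -0.172 ]
7.225 [ 0.6503 -0.259   0.077 ] [3.1409 0.0006 1.6271] [-0.4093  0.874   0.3542]
0,0,-0.81,-0,0.5; 0,0,-0.81,-0,0.5; 0,0,-0.81,-0,0.5; 0.35,-0.47,-0.17,0.17,0.8; 0.27,-0.53,-0.17,0.17,0.8; 0.18,-0.56,-0.17,0.17,0.8; 0.08,-0.58,-0.17,0.17,0.8; -0.02,-0.59,-0.16,0.17,0.8; -0.12,-0.58,-0.17,0.17,0.8; -0.22,-0.55,-0.16,0.171,0.8
-0.31,-0.5,-0.17,0.17,0.8; -0.39,-0.44,-0.16,0.171,0.8; -0.46,-0.36,-0.17,0.17,0.8
rows 13 end [ 0.5029 -0.1615  0.2   ] -0.0749
```

Call:
step_arm:
  series: [0,0,-0.8,0,0.3,0,0,-0.8,0,0.5,0,0,-0.8,0,0.5,0.35,-0.47,-0.17,0.17,0.8,0.27,-0.53,-0.17,0.17,0.8,0.18,-0.56,-0.17,0.17,0.8,0.08,-0.58,-0.17,0.17,0.8,-0.02,-0.59,-0.17,0.17,0.8,-0.12,-0.58,-0.17,0.17,0.8,-0.22,-0.55,-0.17,0.17,0.8]

```text
t: 8.48
tool_pos: [0.5467, -0.1892, 0.1849]
tcp_rot: [3.141, -0.001, 0.427]
contact_force: [-0.6, 0.2, -0.5]
gripper_width: 0.0682
finger_force: 0.0
```

Call:
step_arm:
  series: [-0.31,-0.5,-0.17,0.17,0.8,-0.39,-0.44,-0.17,0.17,0.8,-0.46,-0.36,-0.17,0.17,0.8,0,0,0,0,0.8]

```text
t: 8.98
tool_pos: [0.5028, -0.1604, 0.2004]
tcp_rot: [3.141, -0.002, -0.076]
contact_force: [1.1, -0.5, 0.0]
gripper_width: 0.0681
finger_force: 0.0
```

Run:
```python
from look import *; from geo import *
im,d=look("w3",["seat","follower_face","rail_knob","rail_pivot","nose_seat","mouth","analyser"])
P=cloud("wrist",d)
r=manip.masks_of("analyser","wrist")[0]; M=cloud("wrist",d,r["region"])
D=M[(M[:,2]<.034)&(M[:,2]>.026)]; print(r["bbox"],"deck",rect(D),np.median(D[:,2]))
c,s=np.cos(PSI),np.sin(PSI); L=np.c_[(P[:,:2]-O)@np.array([[c,-s],[s,c]]),P[:,2]]
def st(n,b): 
    m=b; X=L[m]; print(n,m.sum(),np.percentile(X,[1,50,99],axis=0).ravel()) if m.sum()>5 else print(n,0)
near=(abs(L[:,1])<.05)
st("housing top",near&(abs(L[:,2]-.070)<.003)&(L[:,0]<-.015))
st("reader top",near&(abs(L[:,2]-.055)<.003)&(L[:,0]>.06))
st("follower",(abs(L[:,1])<.013)&(abs(L[:,2]-.058)<.003)&(L[:,0]>-.03)&(L[:,0]<0))
st("guides",(abs(L[:,1])<.03)&(abs(L[:,2]-.044)<.002)&(L[:,0]>.04)&(L[:,0]<.08))
# guide walls inner edges
for sgn in(1,-1):
    m=(sgn*L[:,1]>.006)&(sgn*L[:,1]<.03)&(abs(L[:,2]-.044)<.0025)&(L[:,0]>.045)&(L[:,0]<.078); st(f"guide{sgn}",m)
```

```text
8.975 [ 0.5028 -0.1604  0.2004] [ 3.1409 -0.0021 -0.0763] [ 1.0674 -0.5432  0.0184]
seat [315.  101.6] 0.64 [ 0.5822 -0.1672  0.0298]
follower_face [317.9  11.4] 0.73 [ 0.6353 -0.173   0.0356]
rail_knob [312.7 103.4] 0.5 [ 0.5809 -0.1657  0.0289]
rail_pivot [318.5  13.7] 0.73 [ 0.6352 -0.1736  0.0271]
nose_seat [319.2  10.1] 0.83 [ 0.6353 -0.1739  0.037 ]
mouth [317. 158.] 0.73 [ 0.5468 -0.1659  0.0515]
analyser [313.5 127.5] 0.73 [ 0.5648 -0.165   0.0284]
[249.4, 0.0, 382.9, 270.7] deck (array([ 0.5581, -0.1657]), [0.08117421716451645, 0.1706036478281021], np.float32(-0.07353351)) 0.02780520664717925
housing top 6868 [-0.0801 -0.0255  0.067  -0.0489 -0.0005  0.0682 -0.0201  0.0247  0.07  ]
reader top 140 [ 0.0775 -0.0289  0.052   0.0795  0.0029  0.0527  0.0803  0.0295  0.0579]
follower 536 [-0.0206 -0.0108  0.0553 -0.0159  0.0007  0.0571 -0.0088  0.0128  0.0593]
guides 393 [ 0.0522 -0.029   0.042   0.0742 -0.0012  0.0427  0.0788  0.0285  0.0458]
guide1 189 [0.0517 0.0071 0.0415 0.0648 0.0153 0.0422 0.0777 0.0177 0.0436]
guide-1 196 [ 0.0517 -0.0168  0.0415  0.0653 -0.0148  0.0422  0.0779 -0.0067  0.0436]
```

View pics/w3.png

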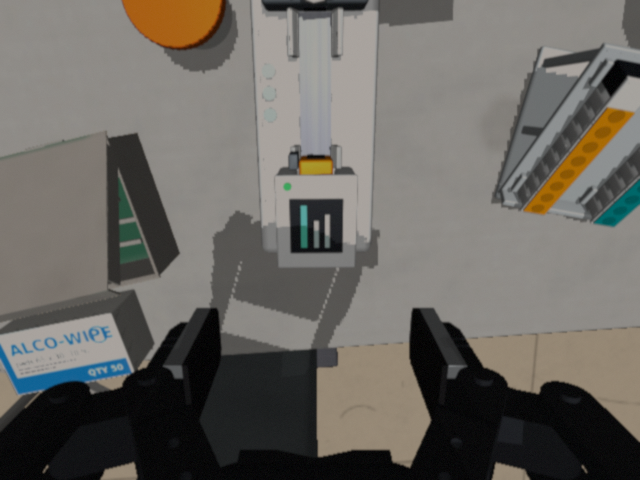

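```bash
sed -i 's/O=np.array(\[0.5578/O=np.array([0.5590/' geo.py
python3 - <<'E'
from plan import *
rows([(0.478,-0.372,.22,-.25,.8)])
E
```

```text
-0.04,0.89,-0.09,0.022,0.8; -0.02,0.89,-0.09,0.022,0.8; 0,0.89,-0.09,0.022,0.8; 0.02,0.88,-0.09,0.021,0.8; 0.04,0.88,-0.09,0.022,0.8; 0.06,0.88,-0.08,0.021,0.8; 0.09,0.89,-0.09,0.022,0.8; 0.1,0.88,-0.08,0.021,0.8
rows 8 end [ 0.478  -0.3721  0.2199] -0.2496
```

Call:
step_arm:
  series: [-0.04,0.89,-0.09,0.022,0.8,-0.02,0.89,-0.09,0.022,0.8,0,0.89,-0.09,0.022,0.8,0.02,0.88,-0.09,0.022,0.8,0.04,0.88,-0.09,0.022,0.8,0.06,0.88,-0.08,0.021,0.8,0.09,0.89,-0.09,0.022,0.8,0.1,0.88,-0.08,0.021,0.8,0,0,0,0,0.6]

```text
t: 10.55
tool_pos: [0.4773, -0.3732, 0.2197]
tcp_rot: [-3.142, 0.0, -0.253]
contact_force: [0.5, 1.0, -0.6]
gripper_width: 0.052
finger_force: 0.0
```

```bash
cat > strip.py <<'E'
from look import *
def strip(name,q="strip_teal"):
    im,d=look(name,["strip_teal","nose"])
    r=manip.masks_of(q,"wrist")[0]; m=r["region"]; P=cloud("wrist",d,m); print("mask",r["conf"],r["bbox"])
    hsv=cv2.cvtColor(im,cv2.COLOR_RGB2HSV); foil=m&(hsv[:,:,0]>80)&(hsv[:,:,0]<100)&(hsv[:,:,1]>110)
    F=cloud("wrist",d,foil); print("foil n",foil.sum(),"mean",F.mean(0),rect(F))
    c=F.mean(0);vt=np.linalg.svd(F-c,full_matrices=False)[2]; ax=vt[0]*np.sign(vt[0][0]);nz=vt[2]*np.sign(vt[2][2])
    s=(P-c)@ax; print("axis",ax,"pitch",np.arcsin(ax[2]),"yaw",np.arctan2(ax[1],ax[0]),"n",nz,"ends foil",np.percentile((F-c)@ax,[.5,99.5]),"ends all",np.percentile(s,[.3,99.7]))
    return im,d,F,P
E
python3 - <<'E'
from strip import *
strip("w4")
E
```

```text
10.55 [ 0.4773 -0.3732  0.2197] [-3.1415  0.0003 -0.2527] [ 0.5356  0.957  -0.5935]
strip_teal [315.5 134. ] 0.95 [ 0.5347 -0.3869  0.0705]
nose [314.9  62.8] 0.98 [ 0.5756 -0.3966  0.077 ]
mask 0.6 [298.7, 61.2, 328.7, 208.1]
foil n 2297 mean [ 0.52   -0.3806  0.0603] (array([ 0.5275, -0.3825]), [0.015853120014071465, 0.0976884514093399], np.float32(-0.24876645))
axis [ 0.7964 -0.2007  0.5705] pitch 0.6071324457282722 yaw -0.2468910745252758 n [-0.5522  0.1435  0.8213] ends foil [-0.0497  0.0388] ends all [-0.0524  0.0573]
```

View pics/w4.png

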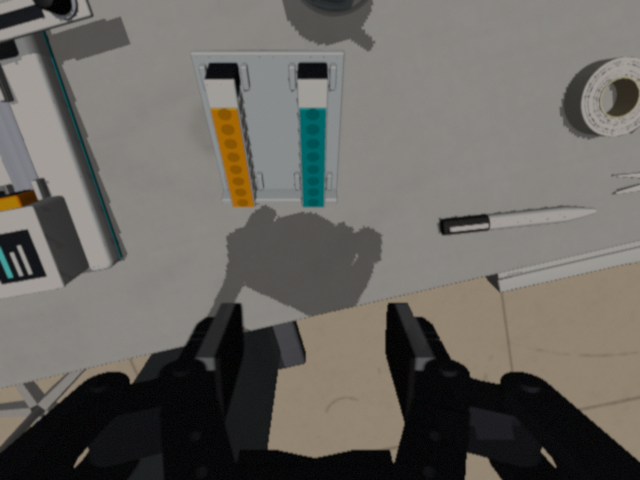

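Run:
```python
from look import *; from plan import rows
c,s=np.cos(-.249),np.sin(-.249); C=np.array([.528,-.3826])
for n in("top","side"):
    m=None; P=cloud(n,np.load(n+".npy")); L=(P[:,:2]-C)@np.array([[c,-s],[s,c]])
    for lo,hi in((.1,.13),(.13,.16),(.16,.21)):
        k=(P[:,2]>lo)&(P[:,2]<hi)&(abs(L[:,0])<.2)&(abs(L[:,1])<.2)
        if k.sum()>3: print(n,lo,hi,k.sum(),"x",np.percentile(L[k,0],[1,50,99]),"y",np.percentile(L[k,1],[1,50,99]))
rows([(*C,.13,-.249,.45),(*C,.085,-.249,.45)])
```

```text
top 0.1 0.13 240 x [0.0836 0.0911 0.1442] y [-0.046  -0.005   0.0164]
top 0.13 0.16 522 x [0.087  0.1032 0.1445] y [-0.0448 -0.006   0.0138]
top 0.16 0.21 460 x [0.0918 0.1097 0.1288] y [-0.0521 -0.0184  0.    ]
side 0.1 0.13 742 x [0.0858 0.1174 0.151 ] y [-0.0534 -0.047  -0.0208]
side 0.13 0.16 815 x [0.089  0.1182 0.1477] y [-0.0487 -0.0342 -0.0071]
side 0.16 0.21 594 x [0.0933 0.1163 0.1339] y [-0.0553 -0.0274 -0.0067]
0.43,-0.01,0.75,-0,0.45; 0.43,-0.01,0.75,-0,0.45; 0.43,-0.01,0.75,-0.001,0.45; 0.42,-0.01,0.75,-0,0.45; 0,-0,0.75,-0,0.45; 0,-0,0.75,-0,0.45
rows 6 end [ 0.5279 -0.3826  0.085 ] -0.2491
```

Run:
```python
from plan import *
rows([(.50,-.378,.22,1.3,.45,9),(.528,-.3826,.20,2.8926,.45,9)])
```

```text
0.09,0,-0,-0.172,0.45; 0.08,0.02,-0,-0.172,0.45; 0.08,0.03,-0,-0.172,0.45; 0.07,0.05,-0,-0.172,0.45; 0.06,0.06,-0,-0.172,0.45; 0.05,0.07,-0,-0.173,0.45; 0.04,0.08,-0,-0.172,0.45; 0.03,0.08,-0,-0.173,0.45; 0.02,0.08,-0,-0.172,0.45; 0.01,0.1,0.07,-0.177,0.45
-0.01,0.11,0.07,-0.177,0.45; -0.03,0.1,0.08,-0.177,0.45; -0.04,0.1,0.07,-0.177,0.45; -0.06,0.09,0.08,-0.177,0.45; -0.07,0.07,0.07,-0.177,0.45; -0.09,0.06,0.08,-0.177,0.45; -0.09,0.05,0.07,-0.177,0.45; -0.1,0.02,0.08,-0.177,0.45
rows 18 end [ 0.5279 -0.3826  0.1999] 2.8929
```

Call:
step_arm:
  series: [0.09,0,0,-0.172,0.45,0.08,0.02,0,-0.172,0.45,0.08,0.03,0,-0.172,0.45,0.07,0.05,0,-0.172,0.45,0.06,0.06,0,-0.172,0.45,0.05,0.07,0,-0.173,0.45,0.04,0.08,0,-0.172,0.45,0.03,0.08,0,-0.173,0.45,0.02,0.08,0,-0.172,0.45,0.01,0.1,0.07,-0.177,0.45]

```text
t: 12.0
tool_pos: [0.5032, -0.3784, 0.2182]
tcp_rot: [3.141, 0.0, 1.483]
contact_force: [0.5, -0.3, 0.5]
gripper_width: 0.0384
finger_force: 0.0
```

Call:
step_arm:
  series: [-0.01,0.11,0.07,-0.177,0.45,-0.03,0.1,0.08,-0.177,0.45,-0.04,0.1,0.07,-0.177,0.45,-0.06,0.09,0.08,-0.177,0.45,-0.07,0.07,0.07,-0.177,0.45,-0.09,0.06,0.08,-0.177,0.45,-0.09,0.05,0.07,-0.177,0.45,-0.1,0.02,0.08,-0.177,0.45,0,0,0,0,0.45]

```text
t: 13.12
tool_pos: [0.528, -0.3827, 0.1998]
tcp_rot: [3.141, -0.0, 2.892]
contact_force: [1.0, 0.4, -0.8]
gripper_width: 0.0383
finger_force: 0.0
```

Run:
```python
from strip import *; from plan import rows
strip("w5")
rows([(.528,-.3826,.11,2.8926,.45),(.528,-.3826,.068,2.8926,.45)])
```

```text
13.125 [ 0.528  -0.3827  0.1998] [ 3.1414 -0.0003  2.8919] [ 1.0261  0.3708 -0.829 ]
strip_teal [312.3 226. ] 0.6 [ 0.5264 -0.3843  0.066 ]
nose [313.4 304.7] 0.6 [ 0.5769 -0.3968  0.0753]
mask 0.87 [297.3, 143.7, 326.0, 305.2]
foil n 2981 mean [ 0.5163 -0.3829  0.0581] (array([ 0.5148, -0.3826]), [0.015712136402726173, 0.07345391064882278], np.float32(-0.24393883))
axis [ 0.7934 -0.2025  0.574 ] pitch 0.6113518184354725 yaw -0.24990317490235353 n [-0.5562  0.1419  0.8189] ends foil [-0.0466  0.0419] ends all [-0.0482  0.0607]
-0,0.01,0.75,-0.001,0.45; -0,0,0.75,-0.001,0.45; -0,0.01,0.75,-0.001,0.45; -0,0,0.76,-0,0.45; -0,0,0.7,-0,0.45; -0,0,0.7,-0,0.45
rows 6 end [ 0.5279 -0.3827  0.0679] 2.8922
```

Run:
```python
from plan import *
rows([(.528,-.3844,.11,2.8926,.45),(.528,-.3844,.066,2.8926,.45)])
```

```text
-0,-0.01,0.75,-0.001,0.45; -0.01,-0.01,0.75,-0.001,0.45; -0,-0.01,0.75,-0.001,0.45; -0.01,-0.01,0.76,-0,0.45; 0,0,0.73,-0,0.45; 0,0,0.73,-0,0.45
rows 6 end [ 0.528  -0.3845  0.0661] 2.8922
```

Call:
step_arm:
  series: [0,-0.02,0.75,0,0.45,0,-0.02,0.75,0,0.45,-0.01,-0.01,0.75,0,0.45,-0.01,-0.01,0.75,0,0.45,0,0,0.73,0,0.45,0,0,0.73,0,0.45,0,0,0,0,0.45]
  grip_force: 40

```text
t: 14.2
tool_pos: [0.5272, -0.3849, 0.0648]
tcp_rot: [3.14, -0.003, 2.89]
contact_force: [0.4, -0.1, -0.2]
gripper_width: 0.0385
finger_force: 0.0
```

Call:
step_arm:
  series: [0,0,0,0,0.25,0,0,0,0,0,0,0,0,0,0]

```text
t: 14.58
tool_pos: [0.5282, -0.3857, 0.0676]
tcp_rot: [-3.141, 0.002, 2.892]
contact_force: [-0.9, 1.2, 6.3]
gripper_width: 0.0168
finger_force: 40.1
```

Call:
step_arm:
  series: [0,0,-0.3,0,0,0,0,-0.7,0,0,0,0,-0.8,0,0,0,0,-0.9,0,0,0,0,-0.9,0,0,0,0,0,0,0]

```text
t: 15.32
tool_pos: [0.5285, -0.3859, 0.1778]
tcp_rot: [-3.139, 0.005, 2.892]
contact_force: [-0.1, -0.4, -0.5]
gripper_width: 0.0167
finger_force: 39.2
```

Run:
```python
from strip import *; from plan import rows; from geo import *
strip("w6"); cx=A(.045); s=manip.read_state()
rows([(*cx,.18,PSI+np.pi,0)])
```

```text
15.325 [ 0.5285 -0.3859  0.1778] [-3.1394  0.0047  2.8918] [-0.1018 -0.4129 -0.4866]
strip_teal [314.7 315. ] 0.69 [ 0.5229 -0.3841  0.1688]
nose [314.6 465.1] 0.93 [ 0.5175 -0.3826  0.2394]
mask 0.6 [287.8, 169.3, 342.5, 461.0]
foil n 10704 mean [ 0.5168 -0.3824  0.1641] (array([ 0.514 , -0.3818]), [0.016516610980033875, 0.073811374604702], np.float32(-0.24934788))
axis [ 0.7937 -0.2079  0.5716] pitch 0.6084774385934769 yaw -0.2561906117898765 n [-0.5541  0.1404  0.8205] ends foil [-0.0479  0.0403] ends all [-0.05    0.0524]
-0.09,0.95,-0.03,-0.022,0; -0.11,0.95,-0.03,-0.022,0; -0.13,0.95,-0.03,-0.022,0; -0.15,0.94,-0.03,-0.022,0; -0.17,0.94,-0.03,-0.022,0; -0.19,0.94,-0.03,-0.022,0; -0.2,0.93,-0.02,-0.021,0; -0.23,0.93,-0.03,-0.022,0
rows 8 end [ 0.604  -0.1689  0.1801] 3.0668
```

View pics/w6.png

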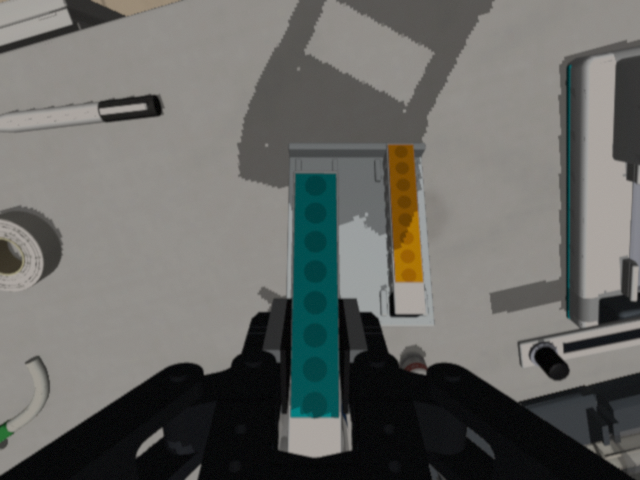

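Run:
```python
from plan import *; from geo import *
rows([(*A(.02,-.075),.18,PSI+np.pi,0)])
```

```text
-0.05,0.83,-0.04,-0.029,0; -0.07,0.83,-0.04,-0.029,0; -0.1,0.83,-0.04,-0.029,0; -0.12,0.83,-0.04,-0.029,0; -0.15,0.82,-0.03,-0.029,0; -0.17,0.83,-0.04,-0.03,0
rows 6 end [ 0.5733 -0.2416  0.1801] 3.0668
```

Call:
step_arm:
  series: [-0.05,0.83,-0.04,-0.029,0,-0.07,0.83,-0.04,-0.029,0,-0.1,0.83,-0.04,-0.029,0,-0.12,0.83,-0.04,-0.029,0,-0.15,0.82,-0.03,-0.029,0,-0.17,0.83,-0.04,-0.03,0,0,0,0,0,0,0,0,0,0,0]

```text
t: 16.52
tool_pos: [0.5736, -0.2415, 0.1811]
tcp_rot: [-3.141, -0.0, 3.068]
contact_force: [0.6, -0.3, -1.2]
gripper_width: 0.017
finger_force: 39.3
```

```bash
cat > chan.py <<'E'
from strip import *; from geo import *
def chan(d):
    P=cloud("wrist",d); c,s=np.cos(PSI),np.sin(PSI); L=np.c_[(P[:,:2]-O)@np.array([[c,-s],[s,c]]),P[:,2]]
    def st(n,b): print(n,b.sum(),np.percentile(L[b],[1,50,99],axis=0).ravel()) if b.sum()>5 else print(n,0)
    st("deck",(abs(L[:,2]-.029)<.003)&(abs(L[:,1])<.05)&(L[:,0]>0)&(L[:,0]<.045))
    st("housing top",(abs(L[:,1])<.05)&(abs(L[:,2]-.070)<.003)&(L[:,0]<-.01)&(L[:,0]>-.1))
    st("reader top",(abs(L[:,1])<.05)&(abs(L[:,2]-.055)<.003)&(L[:,0]>.06)&(L[:,0]<.12))
    for sg in(1,-1): st(f"guide{sg}",(sg*L[:,1]>.006)&(sg*L[:,1]<.03)&(abs(L[:,2]-.044)<.0025)&(L[:,0]>.05)&(L[:,0]<.073))
E
python3 - <<'E'
from chan import *
im,d,F,P=strip("w7"); chan(d)
E
```

```text
16.525 [ 0.5736 -0.2415  0.1811] [-3.1415 -0.0001  3.0675] [ 0.6075 -0.299  -1.1839]
strip_teal [318.7 315.4] 0.91 [ 0.5682 -0.2404  0.1765]
nose [313.1 463.8] 0.72 [ 0.5628 -0.2419  0.2468]
mask 0.66 [288.4, 170.9, 340.0, 456.9]
foil n 10756 mean [ 0.5625 -0.2416  0.1719] (array([ 0.5597, -0.2413]), [0.016706064343452454, 0.07415597140789032], np.float32(-0.08621346))
axis [ 0.8172 -0.0663  0.5725] pitch 0.6095037697617458 yaw -0.0809192561280665 n [-0.5711  0.04    0.8199] ends foil [-0.048   0.0402] ends all [-0.0508  0.0527]
deck 7306 [ 0.0003 -0.0411  0.0271  0.0217 -0.0019  0.0295  0.0445  0.0383  0.0314]
housing top 11026 [-0.0816 -0.0268  0.0677 -0.0529 -0.0017  0.0696 -0.0211  0.0239  0.0716]
reader top 1341 [ 0.0774 -0.0313  0.0521  0.0839  0.0171  0.0541  0.1042  0.0302  0.0576]
guide1 209 [0.0506 0.0117 0.0416 0.0615 0.0138 0.0432 0.0726 0.0167 0.0449]
guide-1 192 [ 0.0507 -0.0181  0.0416  0.0614 -0.0163  0.0433  0.0727 -0.0136  0.0451]
```

View pics/w7.png

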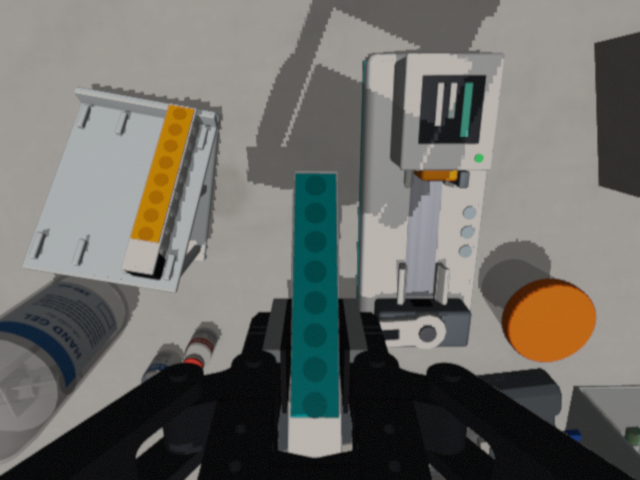

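```bash
sed -i 's/0.5590/0.5605/' geo.py
python3 - <<'E'
from plan import *; from geo import *
y=-.0008;w=PSI+np.pi
rows([(*A(.0436,y),.14,w,0),(*A(.0436,y),.0924,w,0)])
E
```

```text
-0.21,0.62,0.34,-0,0; -0.21,0.63,0.34,-0,0; -0.21,0.62,0.34,-0,0; -0.2,0.63,0.35,-0,0; -0,-0,0.79,-0,0; -0,-0,0.79,-0,0
rows 6 end [ 0.6039 -0.1694  0.0925] 3.0661
```

Call:
step_arm:
  series: [-0.21,0.62,0.34,0,0,-0.21,0.63,0.34,0,0,-0.21,0.62,0.34,0,0,-0.21,0.63,0.35,0,0,0,0,0,0,0,0,0,0.79,0,0,0,0,0.79,0,0,0,0,0,0,0]

```text
t: 17.73
tool_pos: [0.6036, -0.169, 0.0912]
tcp_rot: [3.141, -0.003, 3.067]
contact_force: [0.7, -0.5, -0.5]
gripper_width: 0.017
finger_force: 39.2
```

Run:
```python
from chan import *
im,d,F,P=strip("w8"); chan(d)
s=manip.read_state(); p=s["tool_pos"]; c,sn=np.cos(PSI),np.sin(PSI); e=p[:2]-O; print("TCP in analyser",c*e[0]+sn*e[1],-sn*e[0]+c*e[1],p[2]-.03,s["tcp_rot"][2]-PSI)
e=(F.mean(0)[:2]-O); print("foil mean in analyser",c*e[0]+sn*e[1],-sn*e[0]+c*e[1])
save("w8c",cv2.resize(im[100:400,200:440],None,fx=2.5,fy=2) )
```

```text
17.725 [ 0.6036 -0.169   0.0912] [ 3.141  -0.0027  3.0665] [ 0.6665 -0.4781 -0.528 ]
strip_teal [316.2 313.3] 0.78 [ 0.5986 -0.1684  0.089 ]
nose [317.7 461.8] 0.7 [ 0.5969 -0.1682  0.1565]
mask 0.87 [289.5, 171.1, 343.2, 455.7]
foil n 10743 mean [ 0.594  -0.1686  0.0849] (array([ 0.5911, -0.1685]), [0.016505172476172447, 0.07378163188695908], np.float32(-0.07543403))
axis [ 0.816  -0.0654  0.5743] pitch 0.6117479122181231 yaw -0.07999688576979486 n [-0.5729  0.0407  0.8186] ends foil [-0.0479  0.0402] ends all [-0.05    0.0523]
deck 5780 [ 0.0001 -0.0416  0.0271  0.0195  0.0109  0.0315  0.0443  0.041   0.032 ]
housing top 18739 [-0.064  -0.0258  0.0702 -0.043  -0.0005  0.0719 -0.021   0.0248  0.073 ]
reader top 8 [0.1002 0.0118 0.0556 0.1019 0.0119 0.0571 0.1053 0.012  0.0576]
guide1 100 [0.0503 0.0113 0.0415 0.0517 0.0134 0.0443 0.0554 0.0172 0.0464]
guide-1 84 [ 0.0504 -0.0172  0.0417  0.0515 -0.014   0.045   0.0544 -0.0122  0.0465]
TCP in analyser 0.044524263202987566 -0.00046658949659203 0.0639560347307842 3.141663897150377
foil mean in analyser 0.03360622571334351 -0.0006002935656471238
```

View pics/w8c.png

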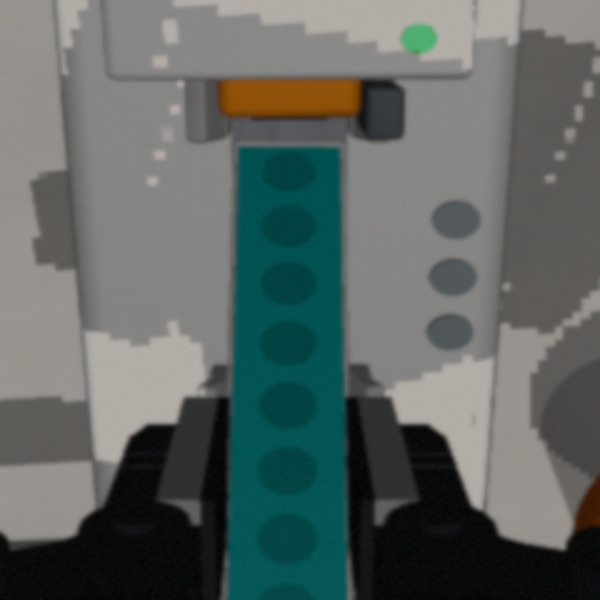

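Call:
step_arm:
  series: [0,0,0.07,0,0,0,0,0.07,0,0,0,0,0,0,0]

```text
t: 18.3
tool_pos: [0.6043, -0.169, 0.0883]
tcp_rot: [3.142, -0.0, 3.067]
contact_force: [-0.3, -0.8, -1.1]
gripper_width: 0.0166
finger_force: 39.2
```

Call:
step_arm:
  series: [0,0,0.07,0,0,0,0,0,0,0]

```text
t: 18.55
tool_pos: [0.6043, -0.169, 0.0861]
tcp_rot: [3.141, -0.0, 3.067]
contact_force: [0.5, -0.3, -0.4]
gripper_width: 0.0168
finger_force: 39.2
```

Call:
step_arm:
  series: [0,0,0.07,0,0,0,0,0,0,0]

```text
t: 18.8
tool_pos: [0.6048, -0.1691, 0.0849]
tcp_rot: [-3.141, 0.002, 3.067]
contact_force: [1.0, 0.3, 4.1]
gripper_width: 0.0169
finger_force: 39.9
```

Call:
step_arm:
  series: [0,0,0.05,0,0,0,0,0,0,0]

```text
t: 19.05
tool_pos: [0.6054, -0.1691, 0.0841]
tcp_rot: [-3.141, 0.003, 3.067]
contact_force: [2.6, -0.1, 9.6]
gripper_width: 0.017
finger_force: 40.4
```

Call:
step_arm:
  series: [0,0,-0.13,0,0,0.2,0,0,0,0,0.2,0,0,0,0,0.2,0,0,0,0,0.2,0,0,0,0]

```text
t: 19.68
tool_pos: [0.5805, -0.1673, 0.0869]
tcp_rot: [-3.141, 0.002, 3.067]
contact_force: [6.7, -0.1, 1.3]
gripper_width: 0.0168
finger_force: 39.5
```

Call:
step_arm:
  series: [0.2,0,0,0,0,0.1,0,0,0,0,0,0,0,0,0]

```text
t: 20.05
tool_pos: [0.5717, -0.1667, 0.0871]
tcp_rot: [-3.141, 0.002, 3.067]
contact_force: [6.7, -0.9, 1.3]
gripper_width: 0.0169
finger_force: 39.5
```

Run:
```python
from chan import *
im,d,F,P=strip("w9"); chan(d)
s=manip.read_state(); p=s["tool_pos"]; c,sn=np.cos(PSI),np.sin(PSI); e=p[:2]-O; print("TCP in analyser",c*e[0]+sn*e[1],-sn*e[0]+c*e[1],p[2]-.03)
save("w9c",cv2.resize(im[100:400,200:440],None,fx=2.5,fy=2) )
```

```text
20.05 [ 0.5717 -0.1667  0.0871] [-3.1412  0.0023  3.0667] [ 6.72   -0.896   1.3025]
strip_teal [315.5 314.1] 0.65 [ 0.5659 -0.1661  0.0828]
nose [314.1 463.1] 0.96 [ 0.5629 -0.1662  0.1509]
mask 0.87 [286.8, 227.4, 342.1, 459.5]
foil n 8520 mean [ 0.5689 -0.1666  0.0836] (array([ 0.5674, -0.1665]), [0.01683989353477955, 0.055016569793224335], np.float32(-0.07691124))
axis [ 0.8158 -0.0644  0.5747] pitch 0.6122966656107278 yaw -0.07879267828014971 n [-0.5734  0.0397  0.8183] ends foil [-0.0349  0.0306] ends all [-0.0351  0.0429]
deck 7509 [ 0.0004 -0.0401  0.0268  0.0161  0.0118  0.0293  0.0432  0.0401  0.0313]
housing top 28251 [-0.083  -0.0256  0.0677 -0.0549 -0.0004  0.0696 -0.0118  0.0249  0.0715]
reader top 421 [ 0.076  -0.0174  0.0523  0.0804  0.0137  0.0541  0.0942  0.017   0.0578]
guide1 0
guide-1 0
TCP in analyser 0.011412312446290897 -0.0003189073358637007 0.05704066246697394
```

View pics/w9c.png

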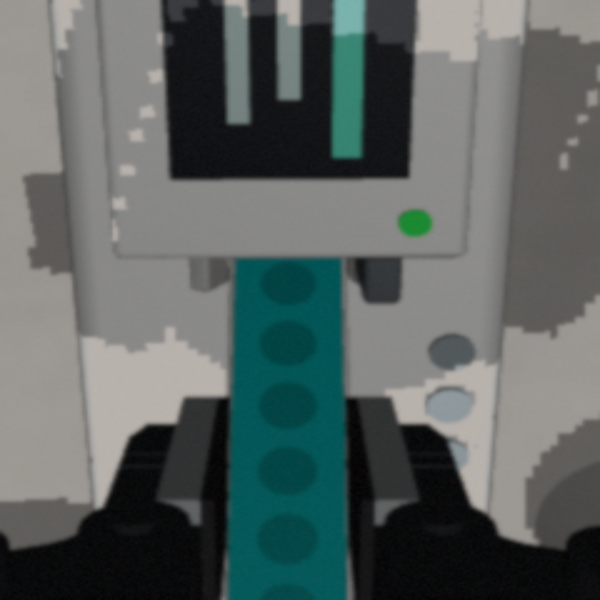

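Call:
step_arm:
  series: [0,0,0.13,0,0,0.04,0,0.12,0,0,-0.04,0,0.12,0,0,-0.04,0,0.12,0,0,0,0,0,0,0]

```text
t: 20.88
tool_pos: [0.5753, -0.1671, 0.0748]
tcp_rot: [-3.14, 0.009, 3.067]
contact_force: [12.9, 0.5, 15.9]
gripper_width: 0.0169
finger_force: 41.6
```

```bash
cat > chk.py <<'E'
from chan import *
import sys
im,d,F,P=strip(sys.argv[1])
s=manip.read_state(); p=s["tool_pos"]; c,sn=np.cos(PSI),np.sin(PSI); e=p[:2]-O; print("TCP in analyser",c*e[0]+sn*e[1],-sn*e[0]+c*e[1],p[2]-.03,"torque",s["wrist_torque"])
E
python3 chk.py w10
```

```text
20.875 [ 0.5753 -0.1671  0.0748] [-3.14    0.0086  3.0668] [12.9333  0.4798 15.9192]
strip_teal [317.  318.5] 0.72 [ 0.5701 -0.166   0.0722]
nose [315.9 463.1] 0.68 [ 0.5656 -0.1661  0.1389]
mask 0.85 [289.4, 229.8, 341.7, 460.0]
foil n 9220 mean [ 0.5741 -0.1672  0.0738] (array([ 0.5738, -0.1671]), [0.016618363559246063, 0.06480799615383148], np.float32(-0.088568516))
axis [ 0.8973 -0.0696  0.4359] pitch 0.4510040136114217 yaw -0.07737723098294137 n [-0.4349  0.0297  0.9   ] ends foil [-0.0355  0.0333] ends all [-0.0357  0.0417]
TCP in analyser 0.014758522274978134 -0.00047227047320952745 0.04482574951647099 torque [ 0.1973 -1.933  -0.0445]
```

Call:
step_arm:
  series: [-0.03,0,0.13,0,0,-0.04,0,0.13,0,0,-0.05,0,0.13,0,0,0,0,0,0,0]

```text
t: 21.58
tool_pos: [0.5784, -0.1673, 0.0643]
tcp_rot: [-3.14, 0.007, 3.067]
contact_force: [0.5, 3.3, 32.0]
gripper_width: 0.0169
finger_force: 45.4
```

```bash
python3 chk.py w11
```

```text
21.575 [ 0.5784 -0.1673  0.0643] [-3.1402  0.0072  3.0669] [ 0.4518  3.3465 31.9515]
strip_teal [316.9 321.2] 0.9 [ 0.5727 -0.1662  0.0648]
nose [314.7 457.5] 0.79 [ 0.5685 -0.1666  0.1274]
mask 0.58 [290.7, 231.6, 343.8, 455.5]
foil n 9734 mean [ 0.5777 -0.1674  0.0653] (array([ 0.5782, -0.1672]), [0.016361365094780922, 0.07182327657938004], np.float32(-0.07660475))
axis [ 0.9569 -0.0724  0.2813] pitch 0.2851220934005729 yaw -0.07549408056103997 n [-0.2806  0.0199  0.9596] ends foil [-0.0361  0.0368] ends all [-0.0364  0.0434]
TCP in analyser 0.017947331810940777 -0.00046294233917691424 0.03440299122559291 torque [ 0.7237  0.0958 -0.0012]
```

Call:
step_arm:
  series: [0.03,0,-0.06,0,0,0.1,0,0,0,0,0.1,0,0,0,0,0.07,0,0,0,0,0,0,0,0,0]
  grip_force: 60

```text
t: 22.4
tool_pos: [0.5696, -0.1667, 0.0646]
tcp_rot: [-3.14, 0.008, 3.067]
contact_force: [14.2, 0.4, 12.5]
gripper_width: 0.0163
finger_force: 58.8
```

```bash
cat >> chk.py <<'E'
f=F.mean(0);vt=np.linalg.svd(F-f,full_matrices=False)[2];ax=vt[0]*np.sign(vt[0][0]); k=np.percentile((F-f)@ax,99.5)+.0187
N=f+ax*k; e=N[:2]-O; t=np.arcsin(ax[2]); nx=(c*e[0]+sn*e[1])+.022*np.sin(t); nz=N[2]-.03-.022*np.cos(t)
print("nose bottom x,z",nx,nz,"tail bottom",nx-.11*np.cos(t),nz-.11*np.sin(t),"pitch",t)
E
python3 chk.py w12
```

```text
22.4 [ 0.5696 -0.1667  0.0646] [-3.14    0.0081  3.0667] [14.2026  0.3604 12.5091]
strip_teal [319.7 320.8] 0.59 [ 0.5641 -0.1647  0.0646]
nose [314.2 459.3] 0.58 [ 0.5591 -0.166   0.1286]
mask 0.67 [288.8, 256.5, 340.5, 457.5]
foil n 8517 mean [ 0.5734 -0.1672  0.0665] (array([ 0.5738, -0.1672]), [0.01655789092183113, 0.06322473287582397], np.float32(-0.06957776))
axis [ 0.9573 -0.0722  0.2799] pitch 0.2836641580873214 yaw -0.07524212549765394 n [-0.2791  0.0204  0.96  ] ends foil [-0.0319  0.0322] ends all [-0.0319  0.039 ]
TCP in analyser 0.009215584845101 -0.0005173723438225658 0.034518822502447685 torque [ 0.0722 -2.0629 -0.0775]
nose bottom x,z 0.06800531301479523 0.02964681636009946 tail bottom -0.03759868858807139 -0.0011394605414965613 pitch 0.2836641580873214
```

Call:
step_arm:
  series: [-0.02,0,0.11,0,0,-0.03,0,0.11,0,0,-0.03,0,0.11,0,0,0,0,0,0,0]
  grip_force: 50

```text
t: 23.1
tool_pos: [0.5725, -0.167, 0.0549]
tcp_rot: [-3.14, 0.009, 3.067]
contact_force: [15.2, 1.0, 14.6]
gripper_width: 0.0163
finger_force: 61.3
```

```bash
python3 chk.py w13 | tail -3
```

```text
axis [ 0.9904 -0.075   0.1159] pitch 0.11620115372393633 yaw -0.07555499009376199 n [-0.1154  0.0109  0.9933] ends foil [-0.0318  0.035 ] ends all [-0.0319  0.0439]
TCP in analyser 0.012064151994933773 -0.0005560108396848748 0.024998209063176194 torque [ 0.079  -2.1443 -0.0871]
nose bottom x,z 0.07149078840148387 0.01197117464125156 tail bottom -0.03776739792318165 -0.000782206127966853 pitch 0.11620115372393633
```

Call:
step_arm:
  series: [-0.02,0,0.11,0,0,0,0,0.1,0,0,0,0,0.04,0,0,0,0,0,0,0]

```text
t: 23.8
tool_pos: [0.5735, -0.1671, 0.0483]
tcp_rot: [-3.14, 0.01, 3.067]
contact_force: [13.5, 0.7, 21.8]
gripper_width: 0.0163
finger_force: 64.2
```

```bash
python3 chk.py w14 | tail -3
```

```text
axis [ 0.9971 -0.0765  0.001 ] pitch 0.0009766991004591854 yaw -0.07658033032592111 n [-0.0008  0.0019  1.    ] ends foil [-0.0317  0.0366] ends all [-0.0318  0.0477]
TCP in analyser 0.013068663710707808 -0.0005637206550116924 0.01831792483183995 torque [ 0.3182 -1.7695  0.0261]
nose bottom x,z 0.07209412520944772 -0.0004218575622753802 tail bottom -0.03790582232379415 -0.0005292944462444783 pitch 0.0009766991004591854
```

Call:
step_arm:
  series: [0,0,0.02,0,0,0,0,-0.05,0,0.15,0,0,0,0,0.4,0,0,0,0,0.4]

```text
t: 24.5
tool_pos: [0.5694, -0.1663, 0.045]
tcp_rot: [3.141, -0.002, 3.067]
contact_force: [0.4, 0.0, 0.3]
gripper_width: 0.0341
finger_force: 0.0
```

Call:
step_arm:
  series: [0,0,-0.5,0,0.4,0,0,-0.9,0,0.4,0.2,0,-0.9,0,0.4,0.5,0,-0.9,0,0.4,0.5,0,-0.9,0,0.4,0,0,0,0,0.4]

```text
t: 25.25
tool_pos: [0.5345, -0.164, 0.1711]
tcp_rot: [-3.14, 0.004, 3.067]
contact_force: [1.0, -0.3, -0.3]
gripper_width: 0.0345
finger_force: 0.0
```

```bash
python3 chk.py w15
python3 - <<'E'
import cv2
cv2.imwrite("pics/w15c.png",cv2.resize(cv2.imread("pics/w15.png")[60:460,170:490],None,fx=1.8,fy=1.4))
E
```

```text
25.25 [ 0.5345 -0.164   0.1711] [-3.1405  0.0036  3.0665] [ 1.0463 -0.2733 -0.3475]
strip_teal [316.  288.6] 0.97 [ 0.5706 -0.1658  0.0499]
nose [316.4 356.2] 0.77 [ 0.623  -0.1693  0.0452]
mask 0.77 [302.8, 249.6, 331.2, 372.8]
foil n 2489 mean [ 0.5787 -0.1666  0.0477] (array([ 0.5803, -0.1668]), [0.01600448042154312, 0.07397890090942383], np.float32(-0.075457126))
axis [ 0.9976 -0.0685 -0.0048] pitch -0.004803834529017901 yaw -0.06851034273552992 n [ 0.0048 -0.0007  1.    ] ends foil [-0.0349  0.0377] ends all [-0.035   0.0566]
TCP in analyser -0.026333413170466228 -0.00013226096337799146 0.13757430820674466 torque [-0.0363  0.0192 -0.0335]
nose bottom x,z 0.07448574085611437 -0.004585531212802096 tail bottom -0.03551298992088642 -0.00405711144699078 pitch -0.004803834529017901
```

View pics/w15c.png

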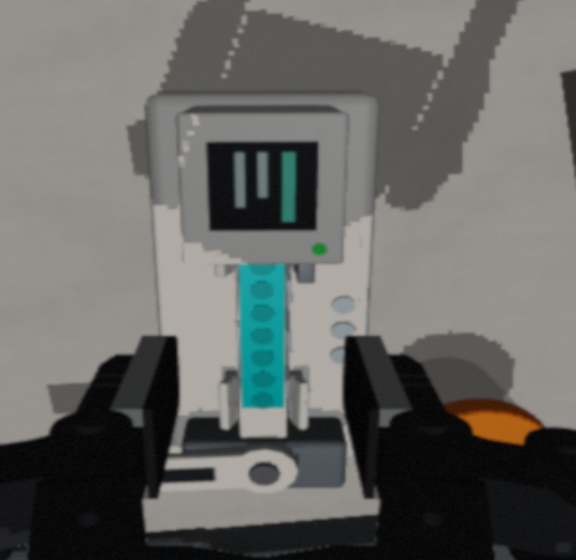

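Run:
```python
from plan import *; from geo import *
print(PIV, knob(1.66))
rows([(.6468,-.259,.15,1.585,.45)])
```

```text
[ 0.64725543 -0.17201888] (array([ 0.64849111, -0.25901011]), 1.585)
-0.44,-0.32,0.07,0.165,0.45; -0.49,-0.24,0.06,0.165,0.45; -0.52,-0.16,0.07,0.165,0.45; -0.54,-0.07,0.06,0.164,0.45; -0.55,0.02,0.07,0.165,0.45; -0.54,0.1,0.06,0.164,0.45; -0.51,0.19,0.07,0.165,0.45; -0.47,0.27,0.06,0.164,0.45; -0.43,0.35,0.07,0.165,0.45
rows 9 end [ 0.6467 -0.2592  0.1499] 1.5848
```

Call:
step_arm:
  series: [-0.44,-0.32,0.07,0.165,0.45,-0.49,-0.24,0.06,0.165,0.45,-0.52,-0.16,0.07,0.165,0.45,-0.54,-0.07,0.06,0.164,0.45,-0.55,0.02,0.07,0.165,0.45,-0.54,0.1,0.06,0.164,0.45,-0.51,0.19,0.07,0.165,0.45,-0.47,0.27,0.06,0.164,0.45,-0.43,0.35,0.07,0.165,0.45,0,0,0,0,0.45]

```text
t: 26.7
tool_pos: [0.6468, -0.2595, 0.1489]
tcp_rot: [-3.14, -0.001, 1.585]
contact_force: [0.7, 0.5, -0.5]
gripper_width: 0.0385
finger_force: 0.0
```

Run:
```python
from look import *; from plan import rows
im,d=look("w16",["rail_knob","rail_pivot"])
r=manip.masks_of("rail","wrist")
if r: P=cloud("wrist",d,r[0]["region"]);print(r[0]["conf"],"rail rect",rect(P)); K_=P[P[:,2]>.072];print("knob pts",len(K_),K_.mean(0),np.percentile(K_,[2,98],axis=0))
rows([(.6475,-.2595,.076,1.585,.45)])
```

```text
26.7 [ 0.6468 -0.2595  0.1489] [-3.1396 -0.001   1.5854] [ 0.7248  0.533  -0.5313]
rail_knob [314.6 257.6] 0.77 [ 0.6468 -0.2542  0.0838]
rail_pivot [318.8  80.8] 0.57 [ 0.6473 -0.1711  0.065 ]
0.76 rail rect (array([ 0.6476, -0.2201]), [0.026203632354736328, 0.12249835580587387], np.float32(1.5624534))
knob pts 710 [ 0.6471 -0.2565  0.0824] [[ 0.641  -0.2636  0.0729]
 [ 0.6532 -0.2514  0.0853]]
-0.01,0.01,0.83,0.001,0.45; -0.01,0.01,0.83,0.001,0.45; -0,0.01,0.83,0.001,0.45
rows 3 end [ 0.6475 -0.2594  0.0759] 1.5848
```

Run:
```python
from plan import *; from geo import *
ths=np.linspace(1.66,0.0,14)[1:]
rows([(*knob(t)[0],.077,knob(t)[1],.25,1) for t in ths],start=(.6475,-.2590,.077,1.585))
```

```text
0.02,-0.34,-0,0.128,0.25; 0.03,-0.37,-0,0.127,0.25; 0.02,-0.36,-0,0.128,0.25; 0.02,-0.37,-0,0.128,0.25; 0.03,-0.37,-0,0.127,0.25; 0.02,-0.37,-0,0.128,0.25; 0.02,-0.37,-0,0.128,0.25; 0.03,-0.37,-0,0.128,0.25; 0.02,-0.37,-0,0.127,0.25; 0.02,-0.37,-0,0.128,0.25
0.03,-0.37,-0,0.128,0.25; 0.02,-0.37,-0,0.127,0.25; 0.02,-0.37,-0,0.128,0.25
rows 13 end [ 0.5604 -0.1655  0.077 ] -0.075
```

Call:
step_arm:
  series: [0,0.02,0.8,0,0.45,0,0.01,0.8,0,0.45,0,0,0.8,0,0.45,0,0,0,0,0.25,0,0,0,0,0.25]
  grip_force: 20

```text
t: 27.52
tool_pos: [0.6481, -0.2593, 0.0802]
tcp_rot: [3.14, 0.001, 1.586]
contact_force: [0.4, -0.5, -0.1]
gripper_width: 0.0216
finger_force: 0.0
```

Call:
step_arm:
  series: [0.02,-0.36,0.08,0.128,0.25,0.03,-0.37,0,0.128,0.25,0.02,-0.37,0,0.128,0.25,0.02,-0.37,0,0.128,0.25,0.03,-0.37,0,0.128,0.25,0.02,-0.37,0,0.128,0.25,0.02,-0.37,0,0.128,0.25,0.03,-0.37,0,0.128,0.25,0.02,-0.37,0,0.128,0.25,0.02,-0.37,0,0.128,0.25]

```text
t: 28.78
tool_pos: [0.5641, -0.1986, 0.0781]
tcp_rot: [3.14, -0.002, 0.301]
contact_force: [0.8, -1.0, 0.4]
gripper_width: 0.0212
finger_force: 0.4
```

Call:
step_arm:
  series: [0.03,-0.37,0,0.128,0.25,0.02,-0.37,0,0.127,0.25,0.02,-0.3,0,0.127,0.25,0,0,0,0,0.25]

```text
t: 29.28
tool_pos: [0.5606, -0.1674, 0.0778]
tcp_rot: [3.141, -0.002, -0.075]
contact_force: [0.5, -0.6, 0.9]
gripper_width: 0.0214
finger_force: 0.0
```

Run:
```python
from look import *; from geo import *
im,d=look("w17",["rail_knob","rail_pivot"])
p=manip.read_state()["tool_pos"];c,s=np.cos(PSI),np.sin(PSI);e=p[:2]-O;print("TCP an",c*e[0]+s*e[1],-s*e[0]+c*e[1])
```

```text
29.275 [ 0.5606 -0.1674  0.0778] [ 3.1411 -0.002  -0.0753] [ 0.5135 -0.563   0.9117]
rail_knob [320.  324.6] 0.61 [ 0.5676 -0.1704  0.0812]
rail_pivot [308.1  70.7] 0.73 [ 0.6484 -0.1726  0.063 ]
TCP an -4.5772117162343326e-05 -0.0024803736777365055
```

Call:
step_arm:
  series: [0,-0.07,0,0,0.25,0,-0.07,0,0,0.25,0,-0.04,0,0,0.25,0,0,0,0,0.25]

```text
t: 29.92
tool_pos: [0.5605, -0.1621, 0.0763]
tcp_rot: [-3.142, 0.0, -0.077]
contact_force: [-0.2, 1.1, 0.5]
gripper_width: 0.0212
finger_force: 0.0
```

Call:
step_arm:
  series: [0,-0.05,0,0,0.25,0,0,0,0,0.25]

```text
t: 30.18
tool_pos: [0.5605, -0.1613, 0.0764]
tcp_rot: [3.141, -0.0, -0.077]
contact_force: [-0.6, -5.4, -0.6]
gripper_width: 0.0213
finger_force: 2.8
```

Call:
step_arm:
  series: [0,-0.03,0,0,0.25,0,0,0,0,0.25,0,0.18,0,0,0.3,0,0,-0.4,0,0.3,0,0,-0.9,0,0.3,0,0,-0.9,0,0.4,-0.6,0,-0.9,0,0.5,-0.9,0,-0.6,0,0.5,-0.9,0,0,0,0.5,0,0,0,0,0.5]

```text
t: 31.42
tool_pos: [0.4877, -0.1594, 0.1887]
tcp_rot: [3.141, -0.001, -0.077]
contact_force: [0.1, -0.1, -0.3]
gripper_width: 0.0428
finger_force: 0.0
```

Run:
```python
from look import *; from geo import *
im,d=look("w18",["rail_knob","rail_pivot","nose_seat"])
r=manip.masks_of("rail","wrist")
c,s=np.cos(PSI),np.sin(PSI)
if r:
    P=cloud("wrist",d,r[0]["region"]);L=np.c_[(P[:,:2]-O)@np.array([[c,-s],[s,c]]),P[:,2]];R_=L[abs(L[:,2]-.06)<.004]
    print(r[0]["conf"],"rail",rect(P)); 
    for a in np.arange(.0,.1,.02):
        k=(R_[:,0]>a)&(R_[:,0]<a+.02); print(a,k.sum(),R_[k,1].mean() if k.any() else None,R_[k,2].mean() if k.any() else None)
t,_=manip.camera("top");sd,_=manip.camera("side"); 
a=cv2.resize(t[150:290,240:440],None,fx=2,fy=2); b=cv2.resize(sd[190:350,270:400],None,fx=2.1,fy=1.75)
w=cv2.resize(im,None,fx=.6,fy=.6)
H=300; row=np.zeros((580,680,3),np.uint8); row[:280,:400]=a; row[:280,400:673]=b; row[290:578,:384]=w; save("fin",row)
```

```text
31.425 [ 0.4877 -0.1594  0.1887] [ 3.1414 -0.0013 -0.0775] [ 0.0813 -0.1318 -0.3091]
rail_knob [315.9 143.6] 0.61 [ 0.5431 -0.1649  0.0521]
0.59 rail (array([ 0.5841, -0.1673]), [0.023593120276927948, 0.07503724098205566], np.float32(-0.07379228))
0.0 920 9.590850107183006e-05 0.05957616168466625
0.02 1352 -6.090745487008555e-06 0.05910282327623322
0.04 1442 0.00013355044607522607 0.059117585927243775
0.06 2 -0.0004768644036266005 0.05755041092471915
0.08 0 None None
```

View pics/fin.png

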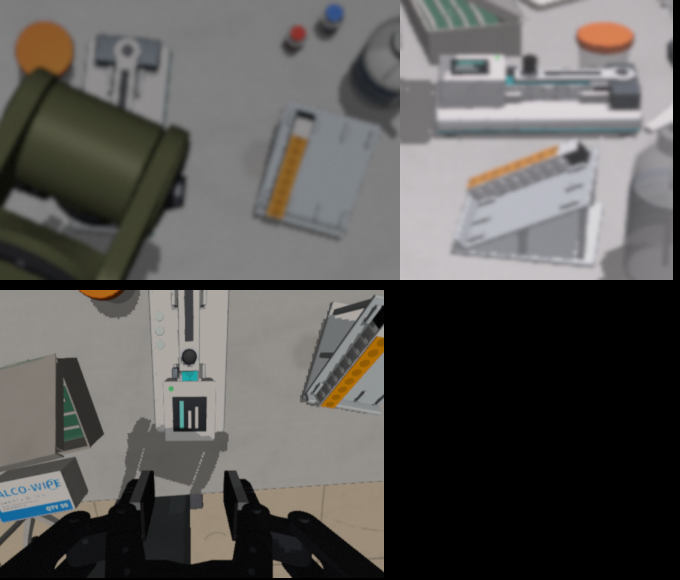

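```bash
python3 -c "
from plant import manip
print(manip.close_job())"
```

```text
the job is handed in; nothing more can be done
None
```

The job is handed in. The teal strip lies flat in the channel with its nose at the reader, the rail is closed over it, and the amber strip is still in the stand. The arm touched nothing else, finishing at about 31.5 s of the 67 s.

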